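# Check the stop gap of a load-cell block with a taper gauge

### The job

Take the taper gauge out of its wooden stand and use its blade, not the gripper, to lever the dust cover of the load-cell block open: tip of the blade into the slot behind the cover's rear edge, then draw it towards the cover's hinge until the cover falls fully open. Then slide the blade straight down between the block's two upright steel plates until it drags snugly against both and the sprung rear plate just begins to give, without forcing it wide, and finish still holding the gauge there. Leave the loose things on the bench where they are.

Things in the scene. Friction and masses are not known exactly. Their poses are not given: they have to be found in the camera images.
- gauge_grip (a point): Centre of the black handle of the taper gauge, which stands tip down in the wooden stand. Handle 19 (x) x 27 (y) x 48 mm (z, 24 above and 24 below this point); under it a 22 x 30 x 4 mm steel collar. Gauge axes: z from tip to handle (up at the start), x blade thickness, y blade width. Loose, about 90 g.
- gauge_tip (a point): Middle of the tip of the gauge's steel blade, 112 mm below gauge_grip along the gauge's z. The blade is 85 mm long below the collar (its lower end at 84), 18 mm wide (y) and a wedge in thickness (x): 3 mm at the tip, growing evenly on both faces to 12 mm at the collar, that is 1 mm per 9.4 mm of length.
- stand: Fixed wooden block 56 x 70 x 50 mm (x, y, z), origin at the centre of its underside. A slot 10 x 20 mm (x, y) in the middle of its top, 45 mm deep, holds the gauge's blade loosely; pull the gauge straight up by 50 mm or more to free it.
- block: Load-cell block, bolted down. Origin: centre of underside; z up, front (-x) roughly to the robot's left (+y). Base 108 x 76 mm on feet, top z = 12. From front to rear: dust cover, stop plate, gap (along y), sprung live plate, aluminium pillar 20 x 60 mm (front face x = +33 mm, top z = 92, screw heads to 94). Keep 130 mm in front of the origin free: the open cover lies there.
- stop_edge (a point): Top of the inner face of the front (stop) plate, mid-width, z = 85 mm in the block. It does not move in use, but its setting differs: the gap is 5.5 to 7.5 mm wide. Both plates are 40 mm wide (y) and reach from the base to z = 85 mm; their top inner edges slope away by about 5 mm as a lead-in.
- live_edge (a point): The same point on the rear (live) plate, 5.5 to 7.5 mm from stop_edge; the middle of the gap's mouth is half-way between the two. The inner face is at x = +3 mm in the block.
- live_plate (a joint): How far the live plate is pushed back (block +x) on its springs, m: 0 at rest, end stop 0.005. Springs press 1 N at rest, 2 N more per mm. A centred upright blade meets roughly 1 N of drag as the plate begins to give, about 2.5 N more per mm of give (9.4 mm of depth). The stop plate is rigid: off centre, the blade touches one plate only and is pushed sideways; centre it on that force.
- cover_part (a joint): Angle of the dust cover, rad: 0 shut, 1.58 fully open (lying forward). An L of 4 mm plastic, 60 mm wide (y): front wall and a roof over the gap. Hinge line along block y at x = -32, z = 14 mm in the block. Slightly stiff; once tipped forward by about 0.4 rad it falls open by itself.
- cover_edge (a point): Middle of the rear edge of the cover's roof (mid-thickness; the roof is 4 mm thick): with the cover shut at x = +14, z = 104 mm in the block. It turns with the cover, 101 mm from the hinge line.
- pry_slot (a point): Centre of the open slot between the shut roof's rear edge and the pillar, 19 mm wide (block x), 60 mm long (y), at z = 102 mm, the height of the roof's underside. The plates' tops are 17 mm below: let the blade tip down 5 to 12 mm below this point, draw it to the front (-x) by about 70 mm, rising about 10 mm on the way.
- weight: Small steel test weight with a knob, 23 x 23 x 39 mm, a loose bystander; origin at the centre of its underside.
- blue_tape: Small roll of tape lying flat, 56 mm across, 19 mm high, a loose bystander; origin at the centre of its underside.
- felt_marker: Felt marker lying down, 126 mm long, 18 mm thick, a loose bystander; origin at the centre of its underside.

How it is judged:
By the outcome, as a careful person would: the job done as asked, in the order asked, and still so for the second after the job is handed in, while the arm keeps its last pose, push and grip.
It also fails if it takes over 72 s, if anything falls off the work surface, if the arm or the gripper's body presses on something with over 40 N, if the wrist force passes 120 N, or if a joint passes its speed limit or range.

### The arm

A 6-joint arm with a two-finger parallel gripper is mounted at the origin on the work surface; the furniture and walls round the work are solid. World frame = base frame: x ahead of the robot, y to its left, z up, the work surface at z = 0. Lengths are in m, angles in rad, forces in N, time in s.
With the tool pointing down it reaches from about 0.3 to 0.825 m from the base axis. Payload 5.4 kg.
Tool frame: the origin (TCP) lies at the very end of the fingers, on their centre line; the grasp point (between the pads) lies 19 mm behind it; z points along the fingers, x is the direction in which the jaws open and shut, and the axes are right-handed (so a half turn about z gives the same grasp; the last joint's range is limited). The gripper opens to 92 mm and grips with 3 to 60 N. Pads are 20 mm wide; open, the fingers measure 128 mm over their backs; the gripper's body (75 mm by 189 mm) begins 69 mm behind the grasp point.
Start: joints at [1.05, 0.158, 1.597, -0, 1.386, -0.21], TCP at [0.176, 0.547, 0.215] pointing down, gripper open.
Joint ranges: [-2.91, 2.91], [-0.94, 2.29], [0.18, 2.7], [-1.29, 4.43], [0.17, 2.64], [-3, 3]. Speed limits (rad/s): [2.57, 2.57, 3.14, 3.14, 3.14, 3.14].

### API

Orientations are given as a rotation vector (axis times angle).
In Python, from workcell import bot gives the robot as it stands. Calls block until the motion is done:
- bot.goto(position, orientation): joint-space move of the TCP to a pose.
- bot.line_to(position, rot=None, max_speed=0.15): straight line of the TCP; rot=None keeps the orientation; max_speed is the mean speed in m/s.
- bot.set_joints(angles): joint-space move.
- bot.set_gripper(opening, newtons=None): opening from 0.0 (shut) to 1.0 (fully open); newtons is the grip in N (None keeps the last); returns when the fingers have stopped.
- bot.hold(seconds).
- bot.inverse_kinematics(position, orientation): joint angles nearest the present ones, or None.
- bot.read_camera(name): name is "scene" or "top"; returns a dict with "pixels" (384x512x3 uint8, blue, green, red), "fx", "fy", "cx", "cy" (pixels), "k1" (the pictures are not rectified: a ray, as slopes to the right and down, at radius r is drawn at 1 + k1 r^2 times it, then the intrinsics apply), "R" (3x3) and "t" (3): a world point X has camera coordinates R X + t. Camera axes: x right, y down, z forward; pixel columns grow to the right and rows downward; lengths in m; the calibration is good to about 2 mm. A picture is of the moment at which its call begins. There is no depth.
A pose or a line that the arm cannot do raises bot.MotionError and nothing moves.
- bot.job_done(): hands the job in, once; it reports no verdict.
Readings, each from a call of its own:
- bot.current_clock(): time.
- bot.current_joints(): joint angles.
- bot.current_joint_vel(): joint speeds.
- bot.current_effort(): joint torques, N m.
- bot.current_ee_pos(): TCP position.
- bot.current_tool_rot(): TCP orientation.
- bot.current_contact_force(): force on the tool from outside, world axes, zero at the start.
- bot.current_ft_torque(): the same for the moment, N m.
- bot.current_opening(): opening from 0.0 (shut) to 1.0 (fully open).
Only numpy, scipy, OpenCV 4.12 (cv2) and the standard library are available. Lean on these libraries where they do the work, as an engineer would, in place of code of your own. Each camera call takes 0.05 s, during which the arm holds its last target.

## Working session

There is one attempt and no reset: what is moved stays moved. The work goes in short steps, each a Python script; the robot and the scene stay as the last script left them, time stands still between calls to the robot, and variables do not carry over. Pictures are saved under pics/ and viewed, and the job is handed in when it is done.

```bash
mkdir -p pics; ls
python3 - <<'E'
from workcell import bot
import cv2,pickle
for n in("scene","top"):
    c=bot.read_camera(n); cv2.imwrite(f"pics/{n}0.png",c["pixels"]); pickle.dump(c,open(f"{n}0.pkl","wb"))
    print(n,{k:v for k,v in c.items() if k!="pixels"})
print(bot.current_clock(),bot.current_tool_rot(),bot.current_contact_force())
E
```

```text
pics
scene {'fx': 347.8716665425386, 'fy': 347.8716665425386, 'cx': 263.6502506854358, 'cy': 186.6848533137791, 'k1': 0.030294900520250013, 'R': array([[-0.85854176, -0.51240303, -0.0186862 ],
       [-0.36609335,  0.63809843, -0.67735224],
       [ 0.35900098, -0.57469429, -0.73542149]]), 't': array([0.54426867, 0.19906808, 0.8927085 ])}
top {'fx': 393.0607533106031, 'fy': 393.0607533106031, 'cx': 262.593234860496, 'cy': 193.00077993254558, 'k1': -0.07373425689853975, 'R': array([[ 0.02001568, -0.99941084,  0.02788083],
       [-0.99914338, -0.021005  , -0.03565526],
       [ 0.03621989, -0.02714329, -0.99897516]]), 't': array([0.08643705, 0.54458537, 1.19995985])}
0.1 [ 2.53797164e+00  1.85043534e+00 -2.44295114e-03] [-0.37130441  1.01259142 -0.6783324 ]
```

View pics/scene0.png

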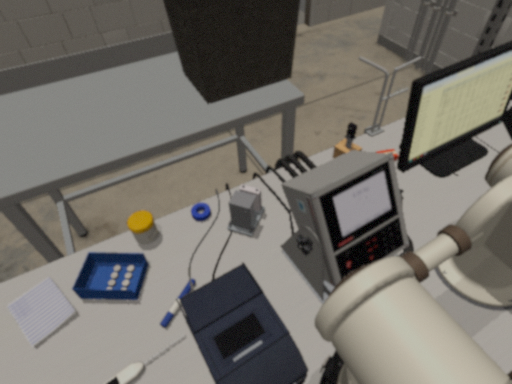

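View pics/top0.png

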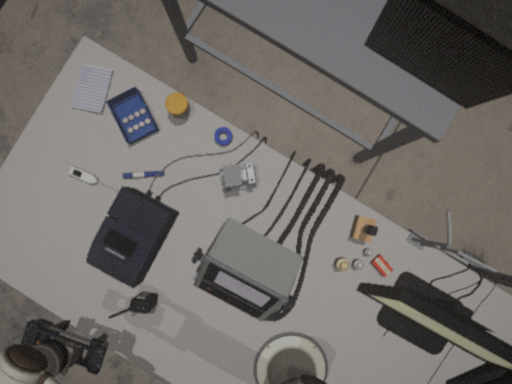

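The scene camera shows the block at (245,210) and the gauge and stand behind the instrument at (350,138). The top camera shows the block at (238,178), the stand at (365,229), the tape at (223,136) and the marker at (143,175). I'll enlarge these areas.

```bash
cat > h.py <<'E'
import numpy as np,cv2,pickle
def crop(c,u0,v0,w,h,s,fn):
    im=c["pixels"][v0:v0+h,u0:u0+w]; im=cv2.resize(im,None,fx=s,fy=s,interpolation=cv2.INTER_CUBIC)
    for k in range(0,w,10):
        cv2.line(im,(k*s,0),(k*s,6 if (u0+k)%20 else 12),(0,255,255),1)
        if (u0+k)%20==0: cv2.putText(im,str(u0+k),(k*s,22),0,.35,(0,255,255),1)
    for k in range(0,h,10):
        cv2.line(im,(0,k*s),(6 if (v0+k)%20 else 12,k*s),(0,255,255),1)
        if (v0+k)%20==0: cv2.putText(im,str(v0+k),(14,k*s+4),0,.35,(0,255,255),1)
    cv2.imwrite(fn,im)
def ray(c,u,v):
    x=np.array([(u-c["cx"])/c["fx"],(v-c["cy"])/c["fy"]]); y=x.copy()
    for _ in range(20): y=x/(1+c["k1"]*(y@y))
    d=c["R"].T@np.array([y[0],y[1],1]); o=-c["R"].T@c["t"]
    return o,d/np.linalg.norm(d)
def atz(c,u,v,z):
    o,d=ray(c,u,v); return o+d*(z-o[2])/d[2]
def proj(c,X):
    p=np.asarray(X)@c["R"].T+c["t"]; s=p[...,:2]/p[...,2:]
    s=s*(1+c["k1"]*(s**2).sum(-1,keepdims=True))
    return s*c["fx"]+np.array([c["cx"],c["cy"]])
def tri(l):
    A=0;b=0
    for c,u,v in l:
        o,d=ray(c,u,v);P=np.eye(3)-np.outer(d,d);A=A+P;b=b+P@o
    X=np.linalg.solve(A,b); return X,[proj(c,X)-[u,v] for c,u,v in l]
E
python3 - <<'E'
from h import *
S=pickle.load(open("scene0.pkl","rb"));T=pickle.load(open("top0.pkl","rb"))
crop(T,200,150,80,60,10,"pics/tb.png");crop(T,330,205,80,60,10,"pics/tg.png")
crop(S,210,175,80,60,10,"pics/sb.png");crop(S,320,110,80,60,10,"pics/sg.png")
E
```

```text
(no output)
```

View pics/tb.png

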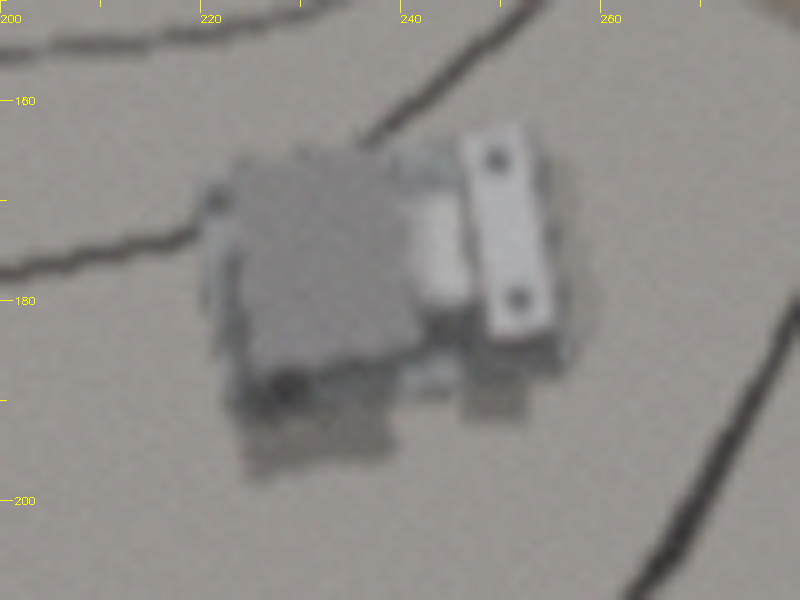

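View pics/tg.png

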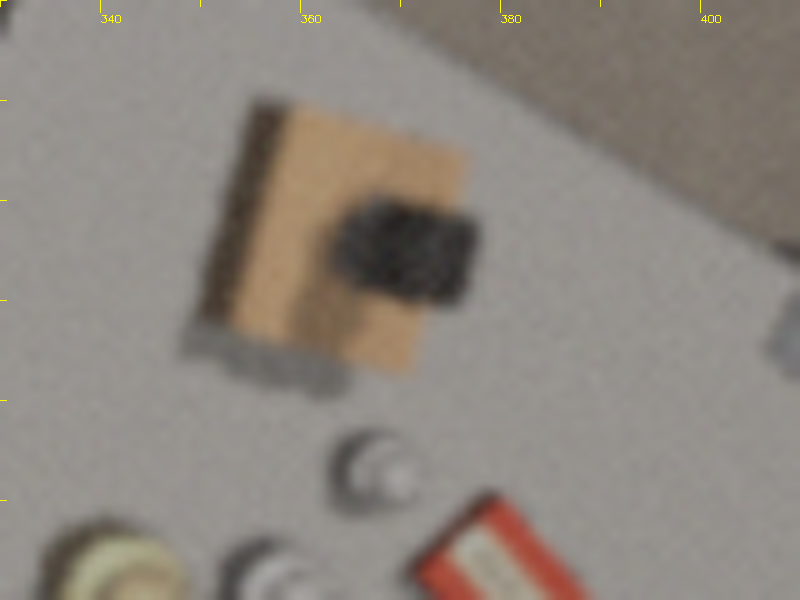

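View pics/sb.png

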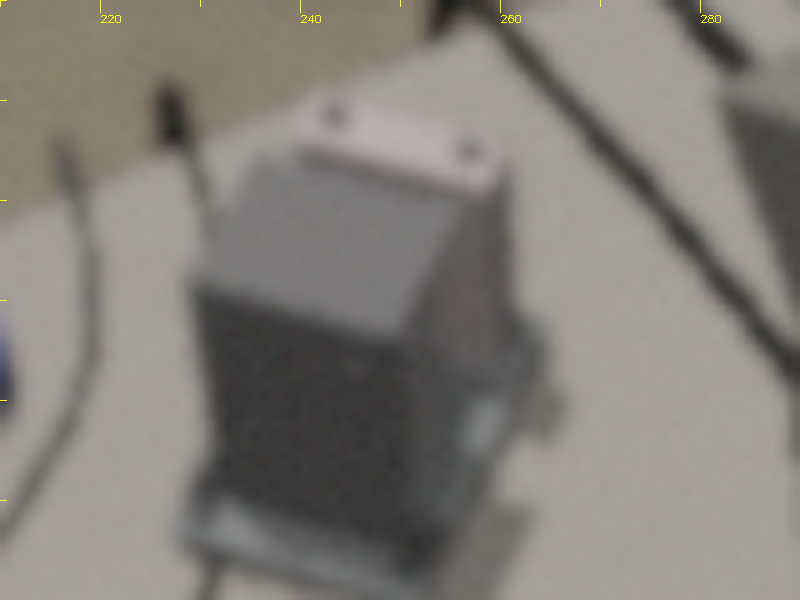

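View pics/sg.png

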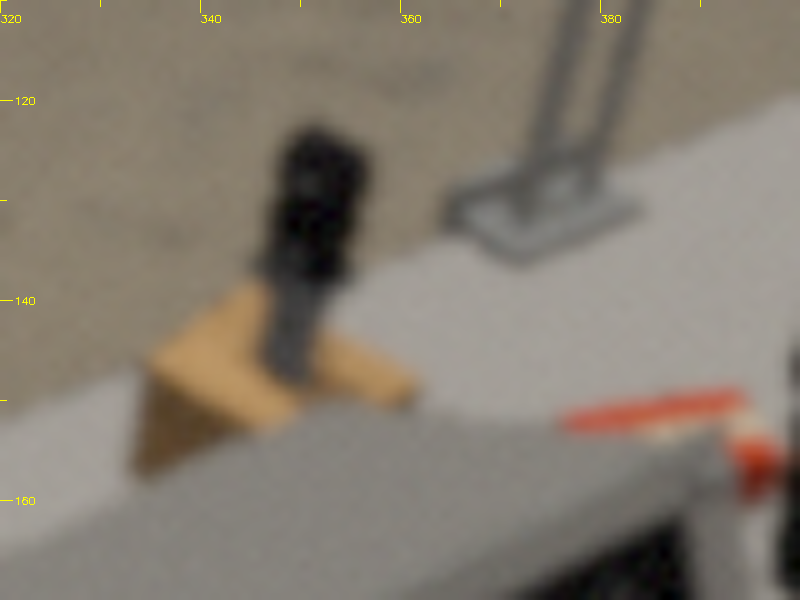

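```bash
cat > fit.py <<'E'
from h import *
from scipy.optimize import least_squares
S=pickle.load(open("scene0.pkl","rb"));T=pickle.load(open("top0.pkl","rb"))
F='f'
B=[(T,33,30,92,246,163.5),(T,53,30,92,252.8,162.5),(T,53,-30,92,255.5,183),(T,33,-30,92,248.8,184),
(T,14,30,106,239.7,165.8),(T,14,-30,106,242,184.5),(T,F,-30,106,224.5,187),(T,F,30,106,222.5,166.5),
(S,14,30,106,235.5,190.5),(S,14,-30,106,256.5,195),(S,F,-30,106,249.8,208.5),(S,F,30,106,229.5,203.2),
(S,53,30,92,241.5,184.5),(S,53,-30,92,260.5,190)]
def Rz(a): return np.array([[np.cos(a),-np.sin(a),0],[np.sin(a),np.cos(a),0],[0,0,1]])
def res(p):
    r=[]
    for c,x,y,z,u,v in B:
        x=p[3] if x=='f' else x
        X=Rz(p[2])@(np.array([x,y,z])/1000)+[p[0],p[1],0]
        r.append(proj(c,X)-[u,v])
    return np.array(r).ravel()
if __name__=="__main__":
    x0=atz(T,238,178,.09)
    s=least_squares(res,[x0[0],x0[1],-1.5,-34],x_scale=[.01,.01,.1,1],loss='soft_l1')
    print(s.x);print(s.fun.reshape(-1,2).round(2))
    print("cams",-S["R"].T@S["t"],-T["R"].T@T["t"])
    for c in [(358,215.3),(376.5,220.3),(371,242),(353,237)]: print("stand",atz(T,*c,.05))
    for n,a,b in [("handle bottom/top?",(350,135),None)]: pass
    print("handle top c", atz(T,371,230,.14))
    for u,v in [(352,123),(349,137.5)]: print(ray(S,u,v))
E
python3 fit.py
```

```text
[  0.58725026   0.1776629   -1.39191388 -33.66095621]
[[-0.49  0.22]
 [-0.4   0.14]
 [ 0.2   0.26]
 [-0.01  0.35]
 [-0.89 -1.58]
 [ 0.11  0.62]
 [ 0.92  0.76]
 [-0.35  0.34]
 [-0.02 -0.65]
 [-0.35  0.47]
 [-0.41  0.11]
 [-1.36 -0.61]
 [-0.02 -1.03]
 [ 0.99 -1.21]]
cams [0.21967166 0.66489437 0.80152654] [0.49892635 0.130396   1.21573748]
stand [ 0.48034629 -0.18859291  0.05      ]
stand [ 0.46630383 -0.24534287  0.05      ]
stand [ 0.40101034 -0.22940211  0.05      ]
stand [ 0.41523364 -0.17433609  0.05      ]
handle top c [ 0.44173849 -0.20113701  0.14      ]
(array([0.21967166, 0.66489437, 0.80152654]), array([ 0.19895266, -0.783629  , -0.5885095 ]))
(array([0.21967166, 0.66489437, 0.80152654]), array([ 0.19295244, -0.76035426, -0.62018606]))
```

```bash
cat > ov.py <<'E'
from fit import *
def box(x0,x1,y0,y1,z0,z1):
    return [[(x0,y0,z),(x1,y0,z),(x1,y1,z),(x0,y1,z),(x0,y0,z)] for z in (z0,z1)]
def draw(c,polys,pose,u0,v0,w,h,s,fn):
    crop(c,u0,v0,w,h,s,fn); im=cv2.imread(fn)
    for i,P in enumerate(polys):
        X=(np.array(P,float)/1000)@Rz(pose[2]).T+[pose[0],pose[1],0]
        q=((proj(c,X)-[u0,v0]+.5)*s).round().astype(int)
        cv2.polylines(im,[q],False,[(0,0,255),(0,255,0),(255,0,0)][i%3],1)
    cv2.imwrite(fn,im)
if __name__=="__main__":
    bp=[.58725,.17766,-1.3919]
    P=box(33,53,-30,30,92,92)[:1]+box(-34,14,-30,30,106,106)[:1]+box(-54,54,-38,38,12,12)[:1]
    draw(T,P,bp,200,150,80,60,10,"pics/o1.png");draw(S,P,bp,210,175,80,60,10,"pics/o2.png")
    sp=[.4407,-.2094,-1.812]
    P=box(-28,28,-35,35,50,50)[:1]+box(-9.5,9.5,-13.5,13.5,141,141)[:1]+box(-9.5,9.5,-13.5,13.5,93,93)[:1]
    draw(T,P,sp,330,205,80,60,10,"pics/o3.png");draw(S,P,sp,320,110,80,60,10,"pics/o4.png")
    print(tri([(T,360,289),(S,411,86)]))
    for f in (1,3): pass
    a=[np.hstack([cv2.imread(f"pics/o{i}.png") for i in p]) for p in ((1,2),(3,4))]
    cv2.imwrite("pics/o.png",cv2.resize(np.vstack(a),(800,600),interpolation=cv2.INTER_AREA))
E
python3 ov.py
```

```text
(array([ 0.31263616, -0.11503506,  0.35755576]), [array([1.41660331, 4.75568417]), array([-5.04523335,  0.50939445])])
```

View pics/o.png

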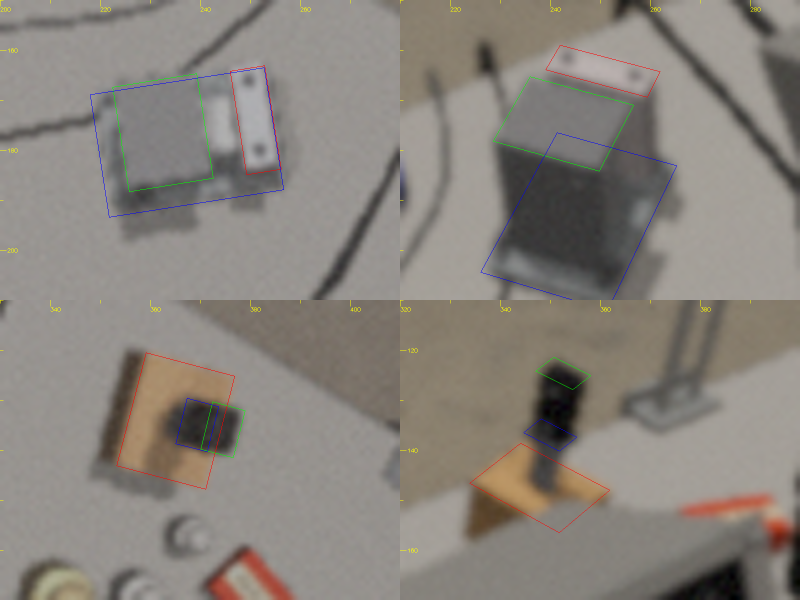

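The overlays fit to within about 1 px. The monitor may come near the forearm, so I'll locate it before moving.

Run:
```python
from fit import *
crop(T,330,215,182,137,4,"pics/tm.png");crop(S,372,40,140,120,5,"pics/sm.png")
a=cv2.imread("pics/tm.png");b=cv2.imread("pics/sm.png")
cv2.imwrite("pics/m1.png",a);
```

```text
(no output)
```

View pics/tm.png

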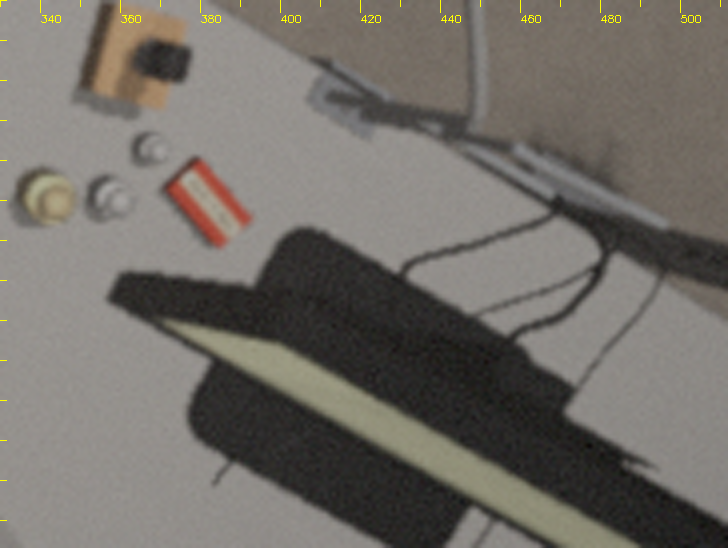

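View pics/sm.png

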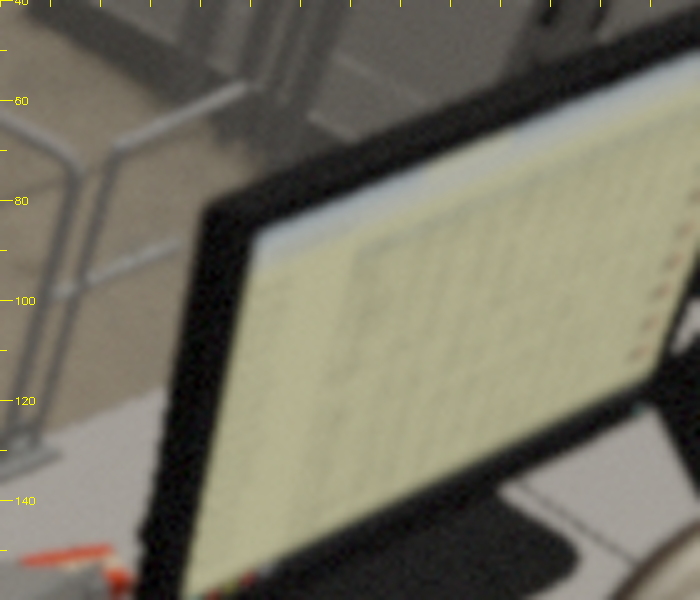

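Run:
```python
from fit import *
for t,s in [((360,283),(413,82)),((357,289),(413,82)),((360,283),(400,158)),((357,289),(400,158)),((370,294.5),(423,88)),((370,294.5),(410,158)),((398,300),(423,88))]:
    X,r=tri([(T,*t),(S,*s)]); print(t,s,X.round(3),np.abs(r).max().round(1))
for z in(.1,.2,.3,.4,.5): print(z,atz(T,357,289,z).round(3),proj(S,atz(T,357,289,z)).round(0))
from workcell import bot
for p,y in [([.4407,-.2094],-1.812),([.587,.178],-1.392)]:
  for z in (.1,.25):
    for k in (0,1):
      a=y+np.pi*k
      R=np.array([[np.cos(a),np.sin(a),0],[np.sin(a),-np.cos(a),0],[0,0,-1]]).T
      rv=cv2.Rodrigues(R)[0].ravel()
      print(p,z,k,bot.inverse_kinematics([*p,z],rv), np.hypot(*p))
```

```text
(360, 283) (413, 82) [ 0.319 -0.115  0.365] 9.0
(357, 289) (413, 82) [ 0.313 -0.105  0.373] 6.5
(360, 283) (400, 158) [ 0.28  -0.189  0.09 ] 1.9
(357, 289) (400, 158) [ 0.273 -0.173  0.106] 0.6
(370, 294.5) (423, 88) [ 0.293 -0.144  0.342] 7.0
(370, 294.5) (410, 158) [ 0.251 -0.22   0.078] 0.2
(398, 300) (423, 88) [ 0.285 -0.218  0.306] 0.6
0.1 [ 0.27  -0.176  0.1  ] [401. 159.]
0.2 [ 0.291 -0.148  0.2  ] [401. 135.]
0.3 [ 0.311 -0.121  0.3  ] [400. 107.]
0.4 [ 0.332 -0.093  0.4  ] [400.  72.]
0.5 [ 0.352 -0.066  0.5  ] [399.  28.]
[0.4407, -0.2094] 0.1 0 [-6.91853811e-01  5.64367310e-02  1.94710944e+00 -4.44089210e-16
  1.13804648e+00  1.12014619e+00] 0.48791889694907287
[0.4407, -0.2094] 0.1 1 [-6.91853811e-01  5.64367310e-02  1.94710944e+00 -4.44089210e-16
  1.13804648e+00 -2.02144646e+00] 0.48791889694907287
[0.4407, -0.2094] 0.25 0 [-6.91853811e-01 -9.50594437e-02  1.78656574e+00 -4.44089210e-16
  1.45008636e+00  1.12014619e+00] 0.48791889694907287
[0.4407, -0.2094] 0.25 1 [-6.91853811e-01 -9.50594437e-02  1.78656574e+00 -4.44089210e-16
  1.45008636e+00 -2.02144646e+00] 0.48791889694907287
[0.587, 0.178] 0.1 0 [ 9.76874296e-02  3.63187849e-01  1.58676326e+00 -4.44089210e-16
  1.19164155e+00  1.48968743e+00] 0.613394652731828
[0.587, 0.178] 0.1 1 [ 9.76874296e-02  3.63187849e-01  1.58676326e+00 -4.44089210e-16
  1.19164155e+00 -1.65190522e+00] 0.613394652731828
[0.587, 0.178] 0.25 0 [ 9.76874296e-02  2.35906800e-01  1.43808449e+00 -4.44089210e-16
  1.46760136e+00  1.48968743e+00] 0.613394652731828
[0.587, 0.178] 0.25 1 [ 9.76874296e-02  2.35906800e-01  1.43808449e+00 -4.44089210e-16
  1.46760136e+00 -1.65190522e+00] 0.613394652731828
```

```bash
cat >> h.py <<'E'
def down(a):
    R=np.array([[np.cos(a),np.sin(a),0],[np.sin(a),-np.cos(a),0],[0,0,-1]]).T
    return cv2.Rodrigues(R)[0].ravel()
E
python3 - <<'E'
from h import *
from workcell import bot
p=bot.current_ee_pos()
bot.line_to([p[0],p[1],.42],max_speed=.3);print(bot.current_clock())
r=down(-1.812)
bot.goto([.4407,-.2094,.42],r);print(bot.current_clock(),bot.current_joints())
bot.line_to([.4407,-.2094,.2],max_speed=.25);print(bot.current_clock(),bot.current_ee_pos(),bot.current_contact_force())
for n in("scene","top"):
    c=bot.read_camera(n); pickle.dump(c,open(f"{n}1.pkl","wb"))
    if n=="scene": crop(c,280,60,130,100,6,"pics/s1.png")
    else: crop(c,310,180,120,90,6,"pics/t1.png")
E
```

```text
0.9333
3.7583 [-6.90690781e-01 -1.16363328e-01  1.47812099e+00  1.82414405e-04
  1.77974234e+00  1.12002415e+00]
4.7917 [ 0.44153907 -0.20992986  0.20154564] [-1.09417957  0.17856761  0.40157385]
```

View pics/s1.png

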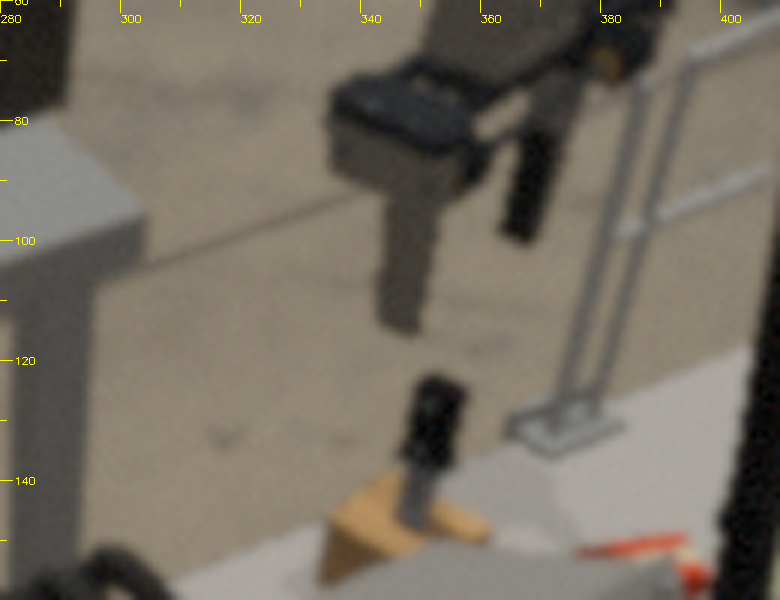

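View pics/t1.png

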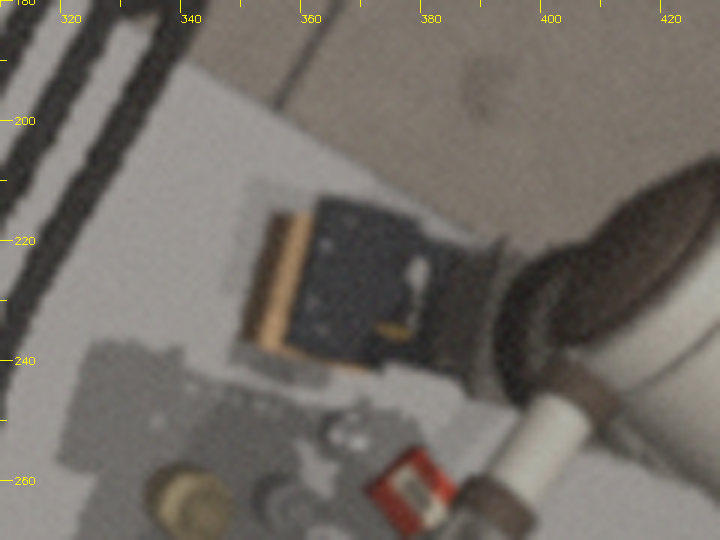

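The fingers straddle the handle, with finger tips at (347,115) and (366,100) and the handle top at (352,124). Descending to grip.

Run:
```python
from h import *
from workcell import bot
S=pickle.load(open("scene1.pkl","rb")); print(proj(S,bot.current_ee_pos()))
bot.line_to([.4407,-.2094,.098],max_speed=.15);print(bot.current_clock(),bot.current_ee_pos(),bot.current_contact_force())
bot.set_gripper(0.0,38);print(bot.current_clock(),bot.current_opening()*92,bot.current_ee_pos(),bot.current_contact_force(),bot.current_ft_torque())
c=bot.read_camera("scene"); crop(c,300,60,100,100,6,"pics/s2.png")
```

```text
[355.39585759 107.0400864 ]
5.725 [ 0.4414109  -0.20998818  0.09905682] [-0.15086202  0.5693288  -0.16233212]
6.8167 18.763795522499997 [ 0.44067405 -0.20936785  0.09796849] [ 0.27476389  0.77105975 -0.02281554] [ 0.07908609  0.15370771 -0.01366682]
```

View pics/s2.png

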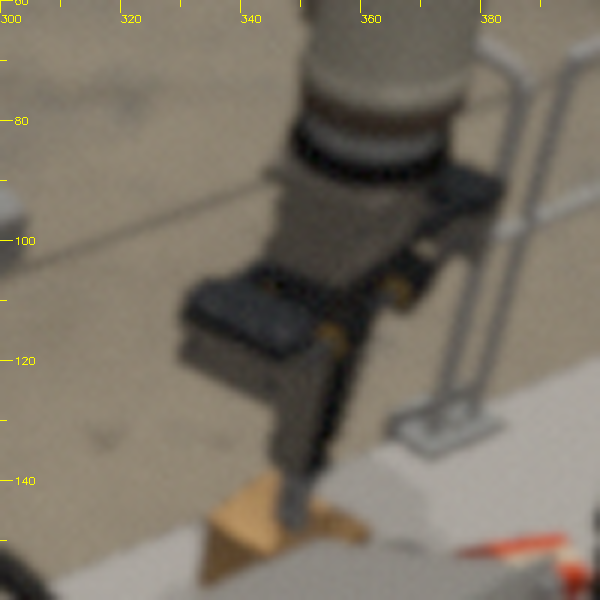

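Gripped: the opening reads 18.8 mm against the 19 mm handle. Lifting straight up.

Run:
```python
from h import *
from workcell import bot
S=pickle.load(open("scene0.pkl","rb"));T=pickle.load(open("top0.pkl","rb"))
for t in [(233,222),(300,260)]:
  for s in [(284,182),(398,157),(340,148)]: 
    X,r=tri([(T,*t),(S,*s)]);print(t,s,X.round(3),np.abs(r).max().round(1))
bot.line_to([.4407,-.2094,.16],max_speed=.1);print(bot.current_clock(),bot.current_contact_force(),bot.current_ft_torque(),bot.current_opening()*92)
bot.line_to([.4407,-.2094,.45],max_speed=.3);print(bot.current_clock(),bot.current_contact_force(),bot.current_opening()*92)
c=bot.read_camera("scene"); cv2.imwrite("pics/s3.png",c["pixels"])
```

```text
(233, 222) (284, 182) [0.464 0.178 0.227] 1.8
(233, 222) (398, 157) [0.362 0.159 0.37 ] 57.5
(233, 222) (340, 148) [0.415 0.156 0.341] 26.0
(300, 260) (284, 182) [0.432 0.055 0.161] 34.6
(300, 260) (398, 157) [ 0.318 -0.005  0.23 ] 22.6
(300, 260) (340, 148) [0.385 0.014 0.24 ] 6.9
7.6333 [ 0.10357862 -0.53918637 -1.69207919] [-0.00225602  0.12293404 -0.0172739 ] 18.649874236453392
8.75 [-0.58328542 -0.10649077 -1.18706013] 19.15020539484526
```

View pics/s3.png

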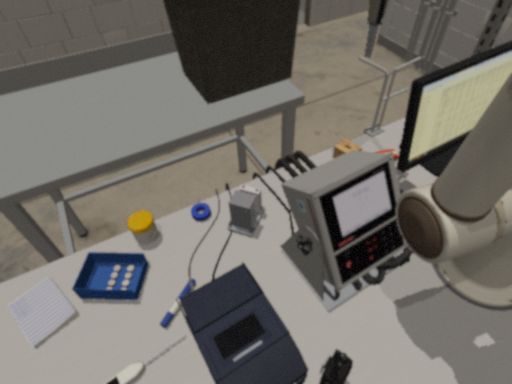

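```bash
cat >> h.py <<'E'
BP=[.58725,.17766,-1.3919]
def blk(x,y,z):
    c,s=np.cos(BP[2]),np.sin(BP[2]); x/=1e3;y/=1e3
    return np.array([BP[0]+c*x-s*y,BP[1]+s*x+c*y,z/1e3])
L=np.array([0,0,.093])   # tip -> TCP
def toblk(p):
    d=np.array(p[:2])-BP[:2];c,s=np.cos(BP[2]),np.sin(BP[2])
    return np.array([c*d[0]+s*d[1],-s*d[0]+c*d[1],p[2]-.093])*1e3
E
python3 - <<'E'
from h import *
from workcell import bot
bot.goto(blk(23.5,0,300)+L,down(BP[2]));print(bot.current_clock())
bot.line_to(blk(23.5,0,125)+L,max_speed=.25);bot.hold(.2);print(bot.current_clock(),toblk(bot.current_ee_pos()),bot.current_contact_force(),bot.current_ft_torque())
for n in("scene","top"):
    c=bot.read_camera(n); pickle.dump(c,open(f"{n}4.pkl","wb"))
    if n=="scene": crop(c,200,100,100,125,6,"pics/s4.png"); print(proj(c,blk(23.5,0,125)),proj(c,blk(23.5,0,125+88)))
    else: crop(c,200,150,80,60,9,"pics/t4.png")
E
```

```text
10.275
11.325 [ 23.70236545   1.10845813 127.10611216] [-0.28183077 -0.2281728  -0.75511183] [-0.0175253   0.17815079 -0.0545246 ]
[246.70505535 185.36312428] [244.76032462 161.13427495]
```

View pics/s4.png

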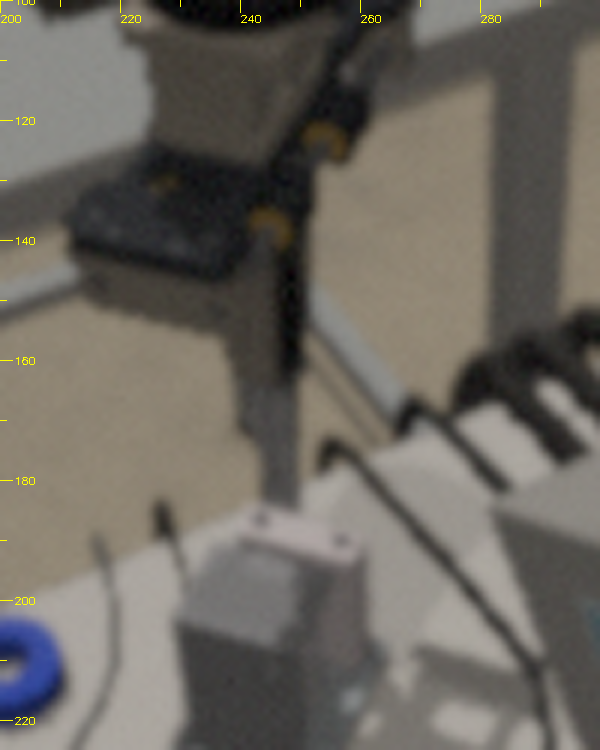

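View pics/t4.png

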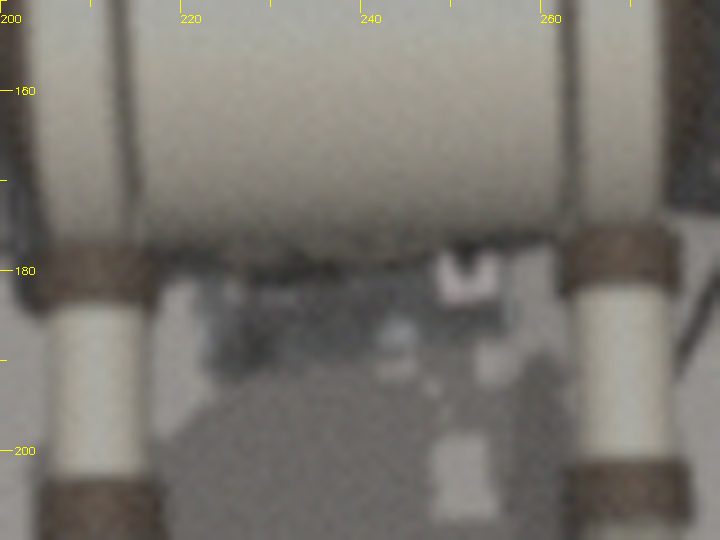

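The blade hangs upright and its tip is at about (246,186), matching the projected (246.7,185.4). It is above the slot, so I'll lower it in while watching the force.

Run:
```python
from h import *
from workcell import bot
f0=np.array(bot.current_contact_force())
for z in (108,101,94):
    bot.line_to(blk(23.5,0,z)+L,max_speed=.05);f=np.array(bot.current_contact_force())-f0
    print(bot.current_clock().__round__(2),z,toblk(bot.current_ee_pos()).round(1),f.round(2))
    if np.linalg.norm(f)>6: break
else:
  bot.hold(.15)
  print(toblk(bot.current_ee_pos()).round(1),(np.array(bot.current_contact_force())-f0).round(2))
  c=bot.read_camera("scene"); crop(c,200,130,100,100,6,"pics/s5.png")
```

```text
11.92 108 [ 23.5  -0.3 107.4] [0.64 0.66 0.32]
12.21 101 [ 23.4  -0.3 100.5] [ 0.88 -0.42  0.69]
12.5 94 [23.5 -0.4 93.4] [ 0.61  0.07 -0.54]
[23.5  0.1 94.1] [ 0.36 -0.35  0.91]
```

View pics/s5.png

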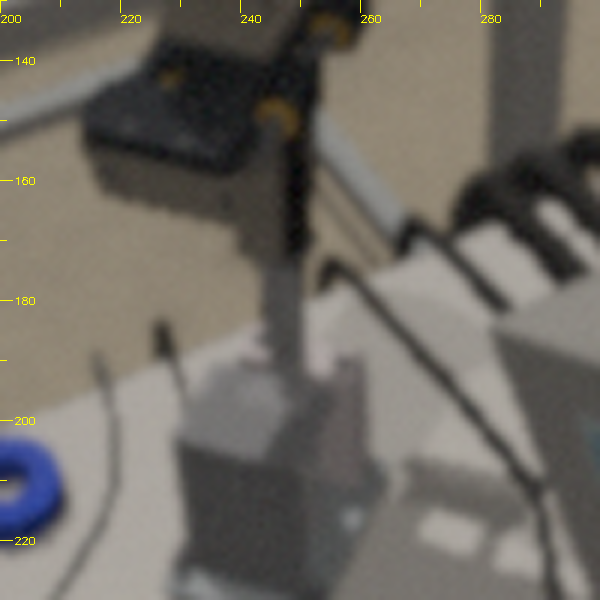

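The blade now goes down behind the roof's rear edge at about (247,193) with no contact force. Drawing it to the front.

Run:
```python
from h import *
from workcell import bot
f0=np.array(bot.current_contact_force()); c,s=np.cos(BP[2]),np.sin(BP[2])
for x in (15,5,-8,-20,-32,-42,-50):
    xe=min(x-2,14); z=min(14+np.sqrt(101**2-(xe+32)**2)-10,105)
    bot.line_to(blk(x,0,z)+L,max_speed=.06);f=np.array(bot.current_contact_force())-f0
    print(round(bot.current_clock(),2),toblk(bot.current_ee_pos()).round(1),"fx",round(c*f[0]+s*f[1],2),"fy",round(-s*f[0]+c*f[1],2),"fz",f[2].round(2),round(bot.current_opening()*92,2))
    if np.linalg.norm(f)>15: print("stop");break
cc=bot.read_camera("scene"); crop(cc,180,130,120,100,6,"pics/s6.png")
```

```text
12.99 [14.4  0.  94.6] fx -0.54 fy -0.94 fz 0.55 18.5
13.32 [ 4.6  0.2 99.1] fx -0.19 fy 0.79 fz 0.29 19.1
13.7 [-8.400e+00  1.000e-01  1.027e+02] fx -0.29 fy 0.9 fz -0.0 18.84
14.05 [-20.4   0.  104.6] fx -1.08 fy 0.03 fz -1.34 18.34
14.4 [-32.4  -0.  105. ] fx -0.7 fy 0.08 fz -0.59 18.73
14.72 [-4.240e+01 -1.000e-01  1.042e+02] fx 0.19 fy -0.3 fz -0.8 19.16
15.0 [-5.030e+01 -1.000e-01  1.029e+02] fx -0.52 fy 0.26 fz 0.09 18.51
```

View pics/s6.png

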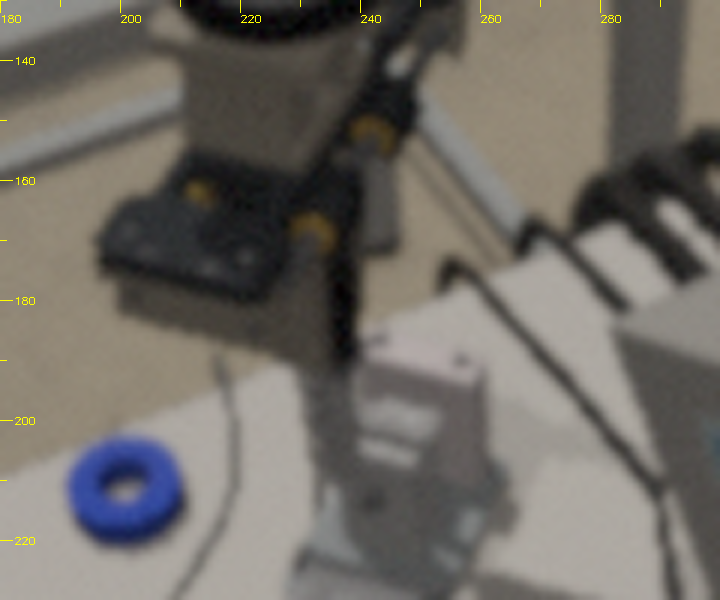

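The cover looks open, with the plate tops showing at (245,200) and (243,204). I'll lift and check.

Run:
```python
from h import *
from workcell import bot
bot.line_to(blk(-50,0,150)+L,max_speed=.2)
bot.line_to(blk(-30,-70,190)+L,max_speed=.25);bot.hold(.1)
print(bot.current_clock())
c=bot.read_camera("scene"); pickle.dump(c,open("scene7.pkl","wb"));crop(c,190,170,80,75,8,"pics/s7.png")
print(proj(c,blk(3,20,85)),proj(c,blk(3,-20,85)),proj(c,blk(33,30,92)),proj(c,blk(33,-30,92)))
c=bot.read_camera("top"); pickle.dump(c,open("top7.pkl","wb"));crop(c,170,140,100,75,8,"pics/t7.png")
```

```text
16.0167
[237.82654912 198.77163948] [251.47185414 202.56885341] [238.64441329 188.4409262 ] [258.88063504 193.9061259 ]
```

View pics/s7.png

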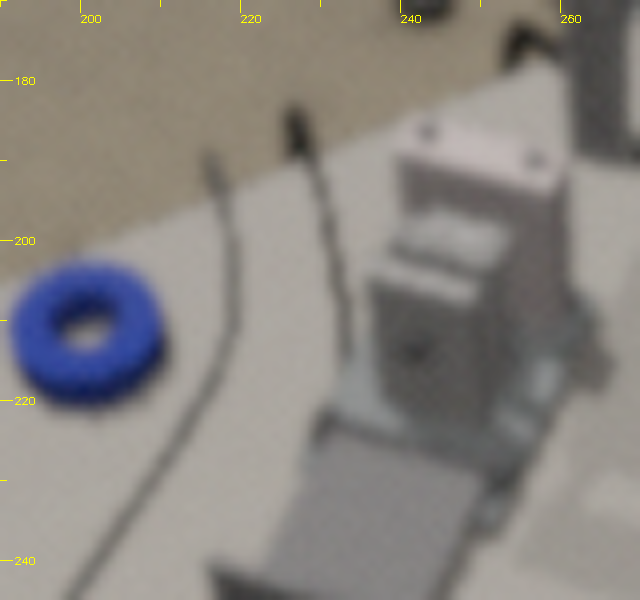

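View pics/t7.png

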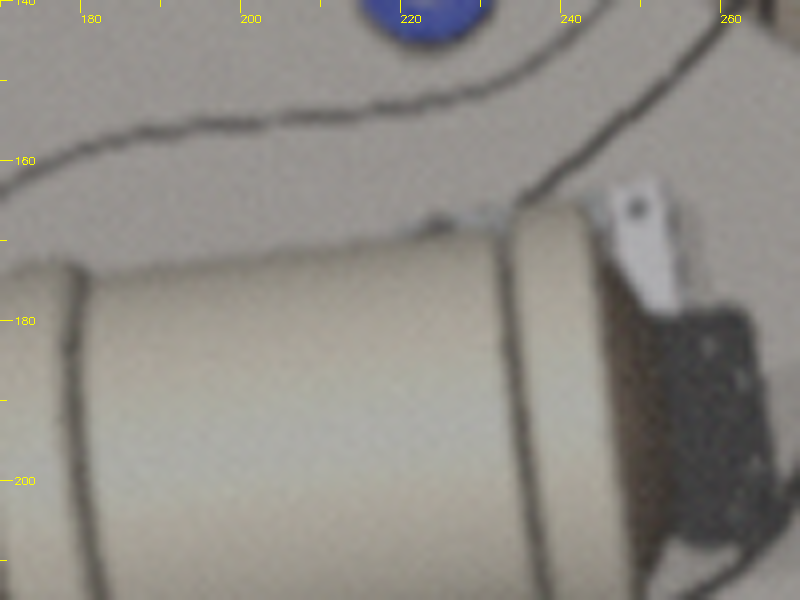

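The cover lies flat forward, fully open. I'll check the gap position with an enlarged overlay.

Run:
```python
from ov import *
c=pickle.load(open("scene7.pkl","rb"))
crop(c,225,180,42,40,19,"pics/s8a.png")
P=[[(33,-30,92),(33,30,92)],[(3,-20,80),(3,20,80)],[(-3.5,-20,80),(-3.5,20,80)],[(0,0,85),(0,0,86)],[(8,-20,85),(8,20,85)],[(-8.5,-20,85),(-8.5,20,85)]]
draw(c,P,[.58725,.17766,-1.3919],225,180,42,40,19,"pics/s8b.png")
cv2.imwrite("pics/s8.png",cv2.resize(np.hstack([cv2.imread("pics/s8a.png"),cv2.imread("pics/s8b.png")])[:,:],(800,381),interpolation=cv2.INTER_AREA))
```

View pics/s8.png

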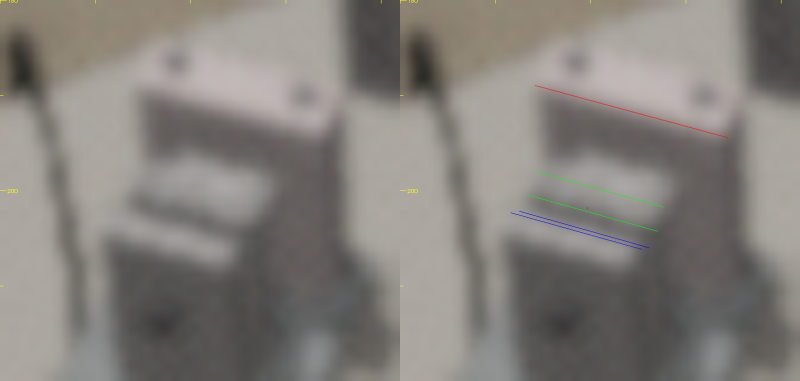

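View pics/s8a.png

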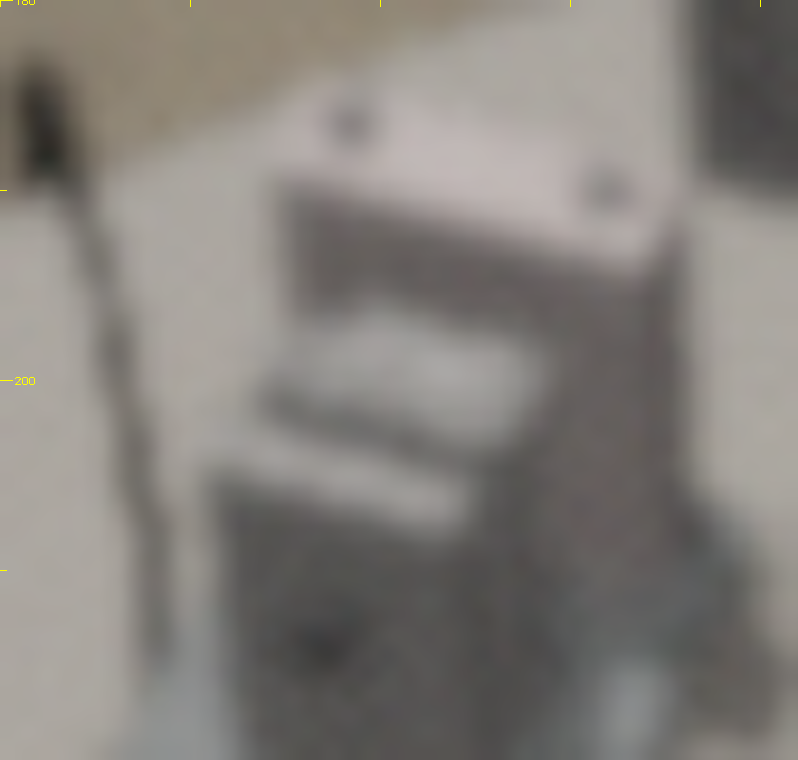

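The overlay agrees to within about 1 mm: the dark band between the plates lies where the gap is predicted. I'll enter the gap at centre, averaging the force readings.

```bash
cat >> h.py <<'E'
def force(bot,n=12):
    c,s=np.cos(BP[2]),np.sin(BP[2]); F=[]
    for _ in range(n): bot.hold(.02); F.append(list(bot.current_contact_force())+list(bot.current_ft_torque()))
    F=np.array(F); m=F.mean(0); sd=F.std(0)
    rot=lambda v: np.array([c*v[0]+s*v[1],-s*v[0]+c*v[1],v[2]])
    return np.r_[rot(m[:3]),rot(m[3:])], sd
E
python3 - <<'E'
from h import *
from workcell import bot
bot.line_to(blk(-.25,0,180)+L,max_speed=.25)
bot.line_to(blk(-.25,0,95)+L,max_speed=.15)
f0,sd=force(bot,20);np.save("f0.npy",f0);print(round(bot.current_clock(),2),toblk(bot.current_ee_pos()).round(2),f0.round(3),sd.round(2))
for z in (80,70,64):
    bot.line_to(blk(-.25,0,z)+L,max_speed=.05);f,_=force(bot,8);d=f-f0
    print(round(bot.current_clock(),2),toblk(bot.current_ee_pos()).round(2),d.round(3))
    if np.linalg.norm(d[:3])>4: break
c=bot.read_camera("scene"); crop(c,200,140,90,90,7,"pics/s9.png")
E
```

```text
17.62 [-0.18  0.4  95.75] [-0.277  0.067 -1.144 -0.145  0.017  0.003] [0.4  0.53 0.5  0.03 0.03 0.03]
18.21 [-0.22  0.18 80.22] [ 0.336 -0.185  0.249 -0.003 -0.02   0.026]
18.69 [-0.25  0.1  70.11] [ 0.337 -0.172  0.04   0.015 -0.019 -0.008]
19.09 [-0.25  0.   63.99] [ 0.397  0.025 -0.114  0.013 -0.023 -0.014]
```

View pics/s9.png

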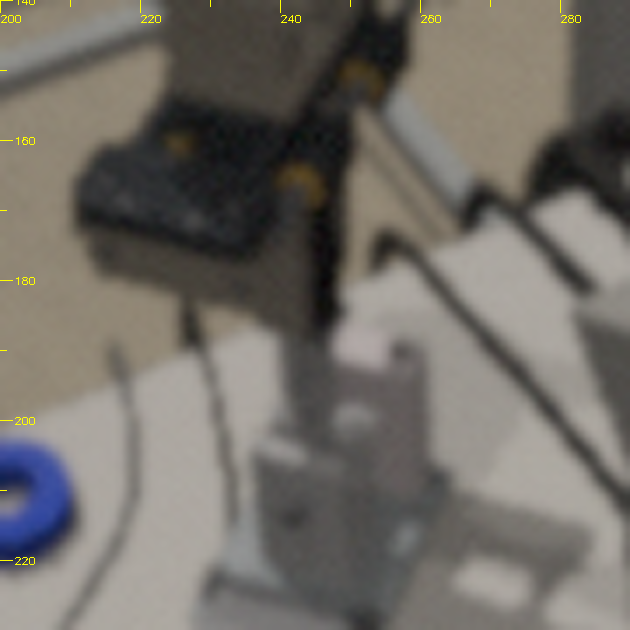

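The blade is between the plates at about (243,200). I'll probe sideways here to find both plates and the centre.

Run:
```python
from h import *
from workcell import bot
f0=np.load("f0.npy")
z=60
bot.line_to(blk(-.25,0,z)+L,max_speed=.03);f1,_=force(bot,16)
print((f1-f0).round(3))
for sgn in (-1,1):
    for k in range(1,9):
        x=-.25+sgn*k*.4
        bot.line_to(blk(x,0,z)+L,max_speed=.02);f,_=force(bot,8);d=f-f1
        print(round(bot.current_clock(),2),toblk(bot.current_ee_pos()).round(2),d.round(3))
        if abs(d[0])>2.2: break
    bot.line_to(blk(-.25,0,z)+L,max_speed=.02)
```

```text
[ 0.313 -0.21  -0.079 -0.003 -0.009 -0.003]
20.07 [-6.400e-01  1.000e-02  6.002e+01] [-0.362 -0.118  0.008  0.008  0.     0.007]
20.46 [-1.05  0.   59.99] [-0.246  0.032  0.141  0.001 -0.007 -0.001]
20.84 [-1.440e+00  2.000e-02  6.005e+01] [-0.159  0.337  0.108  0.004 -0.025  0.007]
21.23 [-1.84e+00 -2.00e-02  6.00e+01] [-0.148  0.124 -0.087 -0.009 -0.004  0.007]
21.61 [-2.020e+00  4.000e-02  6.003e+01] [ 1.136  0.072 -0.037 -0.013 -0.346  0.003]
21.99 [-2.200e+00  3.000e-02  6.001e+01] [ 3.285  0.158  0.168 -0.039 -0.956  0.005]
22.64 [ 4.e-02 -0.e+00  6.e+01] [-0.271  0.269 -0.175 -0.013  0.004  0.001]
23.02 [ 0.33  0.   60.01] [-1.296  0.079  0.005  0.006  0.325 -0.005]
23.41 [ 7.700e-01 -2.000e-02  5.996e+01] [-1.967  0.215 -0.067  0.015  0.562 -0.006]
23.79 [ 1.210e+00 -2.000e-02  5.999e+01] [-2.843e+00  6.500e-02  2.110e-01  3.000e-02  7.620e-01 -2.000e-03]
```

The stop plate touches at x ≈ -1.95 and the live plate at ≈ +0.15, so the centre is x ≈ -0.9 and the gap about 7.2 mm. First contact is expected at tip z ≈ 40. Going down centred.

Run:
```python
from h import *
from workcell import bot
x=-.9
bot.line_to(blk(x,0,60)+L,max_speed=.02);f1,_=force(bot,25);np.save("f1.npy",f1);print(f1.round(3))
for z in (52,47,44,42,40.5,39):
    bot.line_to(blk(x,0,z)+L,max_speed=.02);f,_=force(bot,12);d=f-f1
    print(round(bot.current_clock(),2),round(x,2),toblk(bot.current_ee_pos()).round(2),d.round(3))
    if abs(d[4])>.05:
        x+=np.clip(-d[4]*.5,-.3,.3)
    if d[2]>1.2: break
print(x)
```

```text
[ 5.900e-02  2.440e-01 -1.381e+00 -1.410e-01  1.100e-02  1.000e-03]
25.46 -0.9 [-0.86  0.15 52.19] [ 0.136 -0.242  0.405 -0.014 -0.001 -0.02 ]
26.06 -0.9 [-0.9   0.08 47.11] [-0.124 -0.381  0.066 -0.006 -0.009  0.009]
26.56 -0.9 [-9.000e-01  4.000e-02  4.403e+01] [ 0.131 -0.289  0.223 -0.    -0.001 -0.001]
27.01 -0.9 [-0.9  -0.07 41.96] [-0.097 -0.377  0.028 -0.031  0.003  0.013]
27.46 -0.9 [-0.88  0.14 40.49] [ 0.062  0.326 -0.155  0.208  0.002 -0.002]
27.91 -0.9 [-0.83  0.11 39.04] [-0.151  0.915  0.227  0.215 -0.069  0.003]
-0.8654535663629352
```

Run:
```python
from h import *
from workcell import bot
f1=np.load("f1.npy");x=-.865
for z in (38.2,37.4,36.6,35.8,35):
    bot.line_to(blk(x,0,z)+L,max_speed=.01);f,_=force(bot,16);d=f-f1
    print(round(bot.current_clock(),2),round(x,2),toblk(bot.current_ee_pos()).round(2),d.round(3),round(bot.current_opening()*92,2))
    if abs(d[4])>.05: x+=np.clip(-d[4]*.4,-.2,.2)
    if d[2]>1.3: break
```

```text
28.43 -0.86 [-0.8   0.07 38.3 ] [ 0.52   0.165  1.415  0.115 -0.122  0.011] 18.66
```

Run:
```python
from h import *
from workcell import bot
f1=np.load("f1.npy");x=-.8
for z in (37.4,36.4,35.4,34.4):
    bot.line_to(blk(x,0,z)+L,max_speed=.01);f,_=force(bot,20);d=f-f1
    print(round(bot.current_clock(),2),round(x,2),toblk(bot.current_ee_pos()).round(2),d.round(3),round(bot.current_opening()*92,2))
    if abs(d[4])>.05: x+=np.clip(-d[4]*.4,-.2,.2)
    if d[2]>1.8: break
```

```text
29.01 -0.8 [-0.79 -0.   37.37] [ 0.661  0.354  1.788  0.119 -0.146  0.004] 19.06
29.59 -0.74 [-7.400e-01 -3.000e-02  3.634e+01] [ 0.483  0.213  1.329  0.138 -0.171  0.015] 18.72
30.18 -0.67 [-6.700e-01 -1.000e-02  3.536e+01] [ 0.727  0.42   1.866  0.124 -0.147  0.014] 18.6
```

Run:
```python
from h import *
from workcell import bot
f1=np.load("f1.npy")
for x,z in ((-.57,35.4),(-.52,34.9)):
    bot.line_to(blk(x,0,z)+L,max_speed=.01);bot.hold(.3);f,_=force(bot,25);d=f-f1
    print(round(bot.current_clock(),2),round(x,2),toblk(bot.current_ee_pos()).round(2),d.round(3),round(bot.current_opening()*92,2))
c=bot.read_camera("scene"); crop(c,180,140,110,110,6,"pics/s10.png");cv2.imwrite("pics/s10f.png",c["pixels"])
```

```text
31.14 -0.57 [-6.100e-01 -1.000e-02  3.537e+01] [-0.35   0.408  1.456  0.159  0.022  0.007] 18.81
32.11 -0.52 [-5.70e-01 -2.00e-02  3.49e+01] [-0.991  0.029  2.246  0.034  0.193  0.016] 18.83
```

View pics/s10.png

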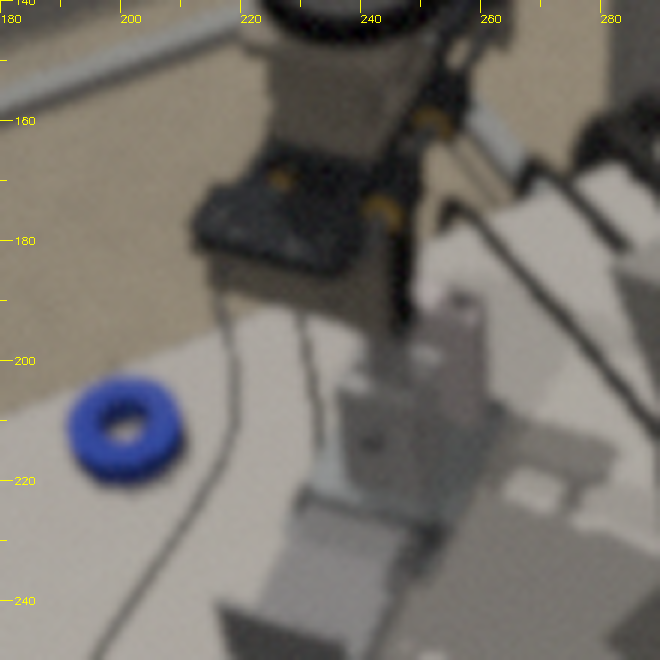

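View pics/s10f.png

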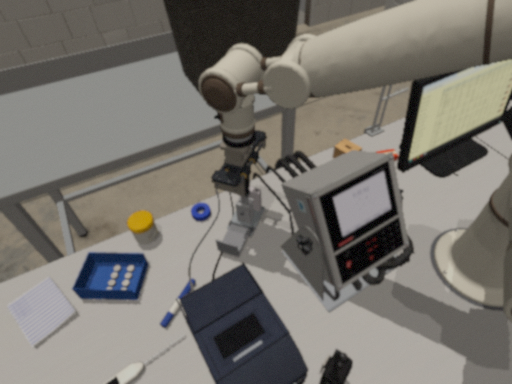

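Both plates are dragging and the live side is slightly favoured, so I'll nudge back to balance, check, and hand in.

Run:
```python
from h import *
from workcell import bot
f1=np.load("f1.npy")
bot.line_to(blk(-.585,0,34.9)+L,max_speed=.01);bot.hold(.4);f,_=force(bot,30);d=f-f1
print(round(bot.current_clock(),2),toblk(bot.current_ee_pos()).round(2),d.round(3),round(bot.current_opening()*92,2))
if 1<d[2]<3.5 and abs(d[4])<.2:
    bot.job_done();print("done")
```

```text
33.31 [-0.55  0.   34.91] [-0.969 -0.249  2.328 -0.011  0.19   0.007] 18.56
the job is handed in; nothing more can be done
done
```

I opened the dust cover with the gauge blade and slid the blade down between the plates. I handed the job in at 33.3 s, with the gauge still gripped there. The hand-in gives no verdict, so what follows is from my own last checks.

- **Cover:** With the blade tip in the slot behind the rear edge, I drew it about 74 mm to the front. The pictures afterwards show the cover lying flat forward, fully open.
- **Gap:** A sideways probe touched both plates, which gave a gap of about 7.2 mm. The blade is about 5 mm deeper than the depth at which it should first touch both plates.
- **Final fit:** The drag is 2.3 N. By your figures that is about 0.5 mm of give in the live plate; I had no direct reading of it.
- **Centring:** This check was not perfect. A sideways force of about 0.7 to 1.0 N from the live plate remained, and my last nudge did not change it. From the spring figures, I estimate the stop plate still carries about 1 N, so both plates should be touching.
- **Grip and surroundings:** The gripper read 18.6 mm on the 19 mm handle. In the last picture the tape and marker were where they started. The instrument hid the weight in that view, but nothing was moved low near it after the gauge was lifted out.

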